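# Take the teapot apart onto the tray

## Robot

A 6-joint arm with a two-finger parallel gripper is mounted at the origin on the work surface. World frame = base frame: x ahead of the robot, y to its left, z up, the work surface at z = 0. Lengths are in mm, angles in rad, forces in N, time in s.
With the tool pointing down it reaches from about 350 to 775 mm from the base axis. Payload 7.3 kg.
Tool frame: the origin (TCP) lies midway between the tips of the shut fingers; the grasp point (between the pads) lies 19 mm behind it; z points along the fingers, y is the line along which they close (so a half turn about z gives the same grasp; the last joint's range is limited). The gripper opens to 92 mm and grips with 3 to 60 N. Pads are 19 mm wide; open, the fingers measure 130 mm over their backs; the gripper's body (75 mm by 190 mm) begins 47 mm behind the grasp point.
Start: joints at [-0.146, 0.342, 1.524, -0, 1.275, -0.146], TCP at [525.022, 0.019, 191.341] pointing down, gripper open.
Joint ranges: [-2.53, 2.53], [-0.77, 2.02], [0.04, 2.7], [-1, 4.14], [0.28, 2.66], [-3.11, 3.11]. Speed limits (rad/s): [2.57, 2.57, 3.14, 3.14, 3.14, 3.14].

## Interface

Orientations are given as [roll, pitch, yaw] about the fixed x, y, z axes, in that order (R = Rz(yaw) Ry(pitch) Rx(roll)).
In Python, from plant import bot gives the robot as it stands. The module is installed in compiled form; this text tells all that it offers.
- The arm moves only by the shell command python3 -m crank 'ROWS' [OPENING]. ROWS is JSON, a list of rows, each a list of 6 numbers: the shift along the tool's x, y, z in m, then the turn, a rotation vector about the tool's x, y, z in rad. In form: [[dx, dy, dz, wx, wy, wz], ...]. A call has 1 to 5 rows; each row shifts and turns the commanded pose from where the row before left it, along the tool's axes as they then stand; what a row does not reach is not made up. A row lasts 1/8 s, in which the tool goes at most 62.5 mm and 10.7 degrees, less where a joint would pass 70% of its speed; a pose out of reach is approached as far as the arm can. A call is refused whole if a number of a shift passes 0.0625 or a number of a turn 0.188, either way. A call with a gripper value outside its range is refused whole. OPENING is the opening in per cent of the stroke, from 0 (shut) to 100 (fully open), set as the call begins (- or left out, the last holds). The fingers move at their own pace and stop on an object; the grip force is fixed at half the most. Time passes only in rows, so rows that do not move let the fingers close. It gives the time, the measured TCP pose, the force, the opening and the grip force at its end, in the units of the state.
- bot.get_obs(): the state, without advancing time (a new reading comes with each control period).
- bot.capture(name): name is "scene" or "side" or "wrist"; returns a dict with "color" (400x640x3 uint8, blue, green, red), "fov_y" (degrees; the focal length in pixels is half the picture's height over the tangent of half this angle, whatever the lens; pixels are square), "cx", "cy" (the principal point, pixels), "extrinsics" (4x4, takes a point from world to camera coordinates); the wrist camera has in their place "tool_from_camera" (4x4, takes a point from camera to tool coordinates, whose origin is the TCP and whose axes are the flange's). Camera axes: x right, y up, looking along -z (the intrinsics and any distortion apply to the point x, -y, -z); pixel columns grow to the right and rows downward; lengths in mm; the calibration is good to about 2 mm. The wrist camera is an equidistant fisheye: a pixel r from the principal point sees the ray r / f radians off the axis. A picture is of the moment at which its call begins: read the wrist's pose just before it. There is no depth.
- bot.close_job(): hands the job in; it is judged then, once.
The state is a dict: "time": time; "joint_positions": joint angles; "dq": joint speeds; "tau": joint torques, N m; "tool_pos": TCP position; "tcp_rot": TCP orientation; "contact_force": force on the tool from outside, world axes, zero at the start; "moment": the same for the moment, N m; "grip_width": finger opening in mm; "finger_force": force on a finger pad.
Only numpy, scipy, OpenCV 4.12 (cv2) and the standard library are available. Lean on these libraries where they do the work, as an engineer would, in place of code of your own. Each camera call takes 0.05 s, during which the arm holds its last target. There are 200 camera calls.

## Task

Take the teapot apart for washing: first lift off its lid and set it down in the wooden tray, then lift the steel infuser out of the pot and stand it in the tray beside the lid. Both should end upright and flat on the tray's floor, set down rather than dropped, and the teapot stays standing where it is.

Things in the scene. Friction and masses are not known exactly. Their poses are not given: they have to be found in the camera images.
- lid_knob (a point): Teapot's white lid: round plate 62 mm across, 6 thick; upright knob on top, 22 mm across, 32 tall; plug below, 43 across, 8 deep, loose in the infuser's collar. Point: middle of the knob; knob top 16 mm above it, plate's top 16 and underside 22 below, plug's foot 30 below. z up. 0.09 kg. At the start on top of the infuser. (A squat sugar pot nearby has a smaller knob: not part of the job.)
- infuser_center (a point): Steel infuser basket, 84 mm tall, loose in the teapot's mouth (2-3 mm play), lifts straight out. Point: on its axis, half-way up; z up. From the top: collar to hold, a tube 54 mm across, from 42 to 8 mm above the point; flange 82 mm across, 8 to 4 mm above, rests on the pot's rim; basket tapering from 66 mm across to a flat foot 48 mm across, 42 mm below. 0.12 kg.
- teapot: White ceramic teapot, loose, 85 mm tall at the rim (161 with infuser and lid on), 128 mm across the belly, mouth 72 mm inside, 80 outside. Origin: centre of its underside, z up. Spout along its x to 106 mm from the axis, handle opposite to 102 mm; neither stands higher than 87 mm. 0.75 kg.
- tray: Small oblong tray of pale wood, loose, 152 mm along its x, 242 mm along its y, 18 mm tall. Origin: centre of its underside, z up. Floor 6 mm above the origin, 140 by 230 mm inside a rim 6 mm thick that stands 12 mm above the floor. Empty at the start. 0.6 kg. Things up to 90 mm tall stand between tray and teapot.
Not all that is in view belongs to the job. What is shaped like the part that bears lid_knob but yellow is not meant. Leave any purple look-alike of the teapot alone.

How it is judged (in metres and radians):
On the way:
1. the lid lies flat in the tray while the infuser is still seated in the teapot (x of lid_knob in the frame of tray between -0.042 and 0.042 m and y of lid_knob in the frame of tray between -0.087 and 0.087 m and z of lid_knob in the frame of tray between 0.028 and 0.044 m and angle between lid_knob's own z axis and vertical below 0.17 rad and horizontal distance between infuser_center and teapot below 0.015 m and z of infuser_center in the frame of teapot between 0.071 and 0.091 m), for 0.2 s.
At the end, for the whole second after the job is handed in: The lid (knob up) and the infuser (collar up) both stand on the tray's floor, inside its rim, upright within 10 degrees and within 8 mm of their resting height; the teapot stands upright within 10 degrees, at rest, no more than 40 mm from where it started (x of lid_knob in the frame of tray between -0.042 and 0.042 m and y of lid_knob in the frame of tray between -0.087 and 0.087 m and z of lid_knob in the frame of tray between 0.028 and 0.044 m and angle between each of lid_knob, infuser_center, teapot's own z axis and vertical below 0.17 rad and x of infuser_center in the frame of tray between -0.05 and 0.05 m and y of infuser_center in the frame of tray between -0.095 and 0.095 m and z of infuser_center in the frame of tray between 0.04 and 0.056 m and distance of teapot from where it was at the start of the episode below 0.04 m and linear speed of teapot below 0.02 m/s); the robot touches nothing.
It fails at once if the teapot is tipped by more than 20 degrees (angle between teapot's own z axis and vertical above 0.35 rad).
It fails at once if the lid falls freely, as from more than 25 mm (contact force between lid and anything else below 0.01 N and linear speed of lid above 0.7 m/s).
It fails at once if the infuser falls freely, as from more than 25 mm (contact force between infuser and anything else below 0.01 N and linear speed of infuser above 0.7 m/s).
It also fails if it takes over 58 s, if anything falls off the work surface, if the arm or the gripper's body presses on something with over 40 N, if the wrist force passes 120 N, or if a joint passes its speed limit or range.

## Working session

There is one attempt and no reset: what is moved stays moved. The work goes in short steps, Python scripts to look and compute and a shell command to move; the robot and the scene stay as the last step left them, time stands still between calls to the robot, and variables do not carry over. Pictures are saved under pics/ and viewed, at most 11 in all, crops included, and the job is handed in when it is done.

```bash
mkdir -p pics; cat > h.py <<'E'
import numpy as np, cv2
from plant import bot
def save(n,c): cv2.imwrite('pics/'+n+'.png',c)
def ray(c,u,v):
    f=c['color'].shape[0]/2/np.tan(np.radians(c['fov_y']/2)); E=np.array(c['extrinsics'])
    d=np.array([(u-c['cx'])/f,-(v-c['cy'])/f,-1]); R=E[:3,:3]
    return -R.T@E[:3,3], R.T@d
def onz(c,u,v,z):
    o,d=ray(c,u,v); return o+d*(z-o[2])/d[2]
def cross(r1,r2):
    (a,p),(b,q)=r1,r2; s=np.linalg.lstsq(np.c_[p,-q],b-a,rcond=None)[0]
    x,y=a+p*s[0],b+q*s[1]; return (x+y)/2,np.linalg.norm(x-y)
E
python3 - <<'E'
from h import *
for n in('scene','side'):
    c=bot.capture(n); save(n+'0',c['color']); print(n,{k:v for k,v in c.items() if k!='color'})
print(bot.get_obs())
E
```

```text
scene {'fov_y': 45.50043972697425, 'cx': 326.9037555486637, 'cy': 193.25922479581018, 'extrinsics': array([[-4.11072462e-01,  9.11517523e-01, -1.24593889e-02,
         1.46842705e+02],
       [-7.72106719e-01, -3.40870424e-01,  5.36338110e-01,
         2.79508317e+02],
       [ 4.84634548e-01,  2.30093805e-01,  8.43911249e-01,
        -1.25169508e+03],
       [ 0.00000000e+00,  0.00000000e+00,  0.00000000e+00,
         1.00000000e+00]])}
side {'fov_y': 43.591855945459805, 'cx': 319.29872736587305, 'cy': 200.22944839390124, 'extrinsics': array([[ 7.25673505e-01, -6.88034565e-01, -2.53021653e-03,
        -2.92944660e+02],
       [ 4.91503675e-01,  5.15810971e-01,  7.01685955e-01,
        -2.97198611e+02],
       [-4.81479078e-01, -5.10438517e-01,  7.12481872e-01,
        -9.74199212e+02],
       [ 0.00000000e+00,  0.00000000e+00,  0.00000000e+00,
         1.00000000e+00]])}
{'time': 0.1, 'joint_positions': array([-1.45994984e-01,  3.42667061e-01,  1.52491861e+00, -1.86704669e-05,
        1.27540804e+00, -1.45996124e-01]), 'dq': array([-3.26567153e-04, -1.98013981e-03, -2.55872551e-03,  6.63041718e-04,
        7.94718741e-05,  5.34756088e-04]), 'tau': array([ 1.49919495e-03, -4.32001984e+01, -2.44694173e+01,  7.19219679e-02,
        5.25739230e-02, -9.79429342e-05]), 'tool_pos': array([5.24585423e+02, 7.94703034e-02, 1.90708231e+02]), 'tcp_rot': array([-3.14020390e+00, -1.86158864e-04,  1.57080279e+00]), 'contact_force': array([-1.13531124, -0.1307877 ,  0.36781307]), 'moment': array([-0.0224325 , -0.03063659,  0.0275707 ]), 'finger_force': 0.0, 'grip_width': 91.9368188502253}
```

View pics/scene0.png

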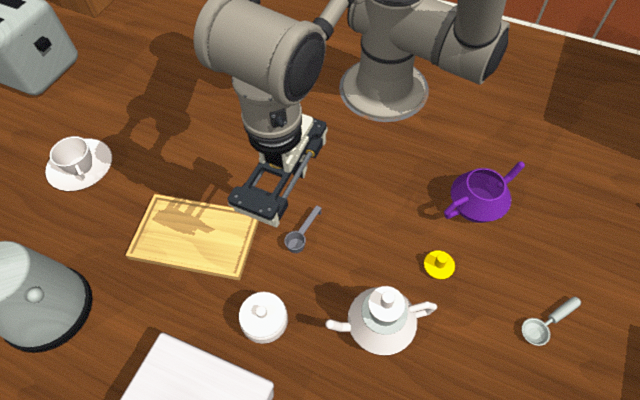

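View pics/side0.png

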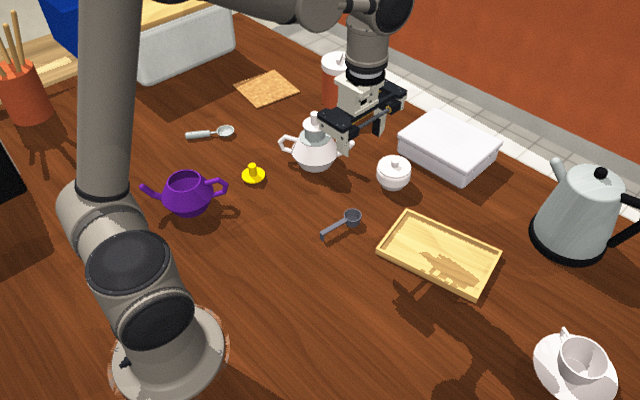

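The views show the white teapot at scene (383,318) with its knob at (389,294), or (314,120) in the side view. Things that could be mistaken for it, in scene pixels: the sugar pot's knob (263,300), the yellow lid (439,264), the purple teapot (482,195), the kettle (35,295) and the cup (70,155). I choose the white lid on the spouted white pot and will check it in one close crop, with the tray in the same picture.

```bash
python3 - <<'E'
from h import *
a=cv2.imread('pics/scene0.png');b=cv2.imread('pics/side0.png')
r=lambda i,x,y,w,h,s:cv2.resize(i[y:y+h,x:x+w],None,fx=s,fy=s,interpolation=cv2.INTER_CUBIC)
t=np.hstack([r(a,320,270,130,100,3),r(b,270,90,130,100,3)])
u=np.hstack([r(a,120,180,156,116,2.5),r(b,365,195,156,116,2.5)])
save('crop',np.vstack([t,u]))
for n,i,box in(('scene',a,(100,180,290,290)),('side',b,(365,195,520,310))):
    c=bot.capture(n); hsv=cv2.cvtColor(i,cv2.COLOR_BGR2HSV)
    m=cv2.inRange(hsv,(18,70,90),(32,255,255)); k=np.zeros_like(m); x0,y0,x1,y1=box; k[y0:y1,x0:x1]=m[y0:y1,x0:x1]
    ct=max(cv2.findContours(k,0,2)[0],key=cv2.contourArea); h=cv2.convexHull(ct)
    q=cv2.approxPolyN(h,4)[0] if hasattr(cv2,'approxPolyN') else cv2.approxPolyDP(h,8,True)[:,0]
    print(n,q.tolist()); P=np.array([onz(c,*p,18) for p in q]); print(P.round(0).tolist(),np.linalg.norm(P-np.roll(P,-1,0),axis=1))
E
```

```text
scene [[260, 213], [239, 280], [123, 258], [154, 193]]
[[476.0, -105.0, 18.0], [628.0, -69.0, 18.0], [683.0, -311.0, 18.0], [526.0, -345.0, 18.0]] [156.46496472 247.82465556 160.94222532 245.96085626]
side [[503, 251], [475, 303], [373, 251], [406, 208]]
[[676.0, -314.0, 18.0], [515.0, -349.0, 18.0], [464.0, -112.0, 18.0], [622.0, -78.0, 18.0]] [165.14000694 242.39990304 161.59229405 242.6724171 ]
```

View pics/crop.png

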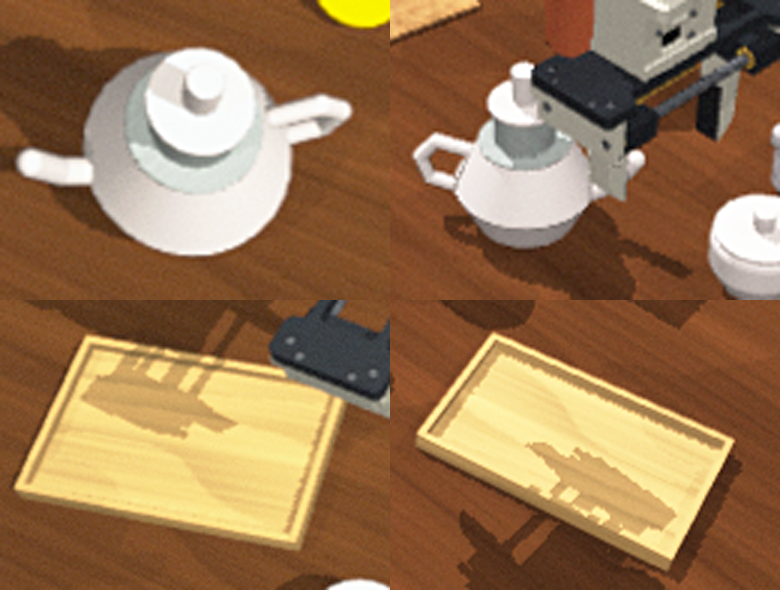

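The crop confirms the choice: a white lid with a tall cylindrical knob, knob top at scene (388,297) and side (314,113), on the steel infuser in the spouted white pot. The tray corners match across both views, giving a centre of about (574,-210) and a yaw of about 0.22.

```bash
python3 - <<'E'
from h import *
A=bot.capture('scene');B=bot.capture('side')
print('knob top',cross(ray(A,388,297),ray(B,314,113)), onz(A,388,297,161),onz(B,314,113,161))
print('plate',onz(A,386.8,303.5,129))
print('sugar',cross(ray(A,263,302),ray(B,395,161)))
c=cv2.cvtColor(A['color'],cv2.COLOR_BGR2HSV)
print('spout/handle',onz(A,329,324,80),onz(A,434,307,70))
print('kettle knob',onz(A,35,295,170), 'box', onz(A,165,338,60))
E
```

```text
knob top (array([594.62341628, 219.3539111 , 158.63053241]), np.float64(1.187468614307255)) [595.943656   219.00231787 161.        ] [592.1275991  217.49167077 161.        ]
plate [595.1948959  219.82801487 129.        ]
sugar (array([668.8604153 ,  12.03444351,  85.24947367]), np.float64(7.92781748394423))
spout/handle [653.12812844 138.57155086  80.        ] [544.94485052 297.49162152  70.        ]
kettle knob [ 829.72116003 -305.98124885  170.        ] box [ 789.05498624 -119.55735987   60.        ]
```

```bash
python3 -m crank '[[0.05,0.016,-0.003,0,0,0],[0.055,0.017,-0.003,0,0,0],[0.055,0.017,-0.003,0,0,0],[0.055,0.017,-0.001,0,0,0],[0.004,0.002,0,0,0,0]]' 100
python3 - <<'E'
from h import *
o=bot.get_obs(); c=bot.capture('wrist'); save('w1',c['color']); print(o['tool_pos'],o['tcp_rot'],c['fov_y'],c['cx'],c['cy'],c['tool_from_camera'])
E
```

```text
time: 0.92
tool_pos: [594.0, 222.8, 200.5]
tcp_rot: [-3.141, -0.001, 1.575]
contact_force: [0.0, 0.2, -0.9]
grip_width: 91.9
finger_force: 0.0
[593.98197117 222.76482337 200.49419499] [-3.14113463e+00 -6.32355602e-04  1.57522512e+00] 65.70646984690485 317.04199291253883 196.43722888972533 [[-3.38081628e-04  9.60138717e-01  2.79523755e-01  7.50184192e+01]
 [ 9.99998943e-01  7.19888932e-04 -1.26326281e-03  2.07767976e-01]
 [-1.41413359e-03  2.79523032e-01 -9.60137946e-01 -1.93475513e+02]
 [ 0.00000000e+00  0.00000000e+00  0.00000000e+00  1.00000000e+00]]
```

View pics/w1.png

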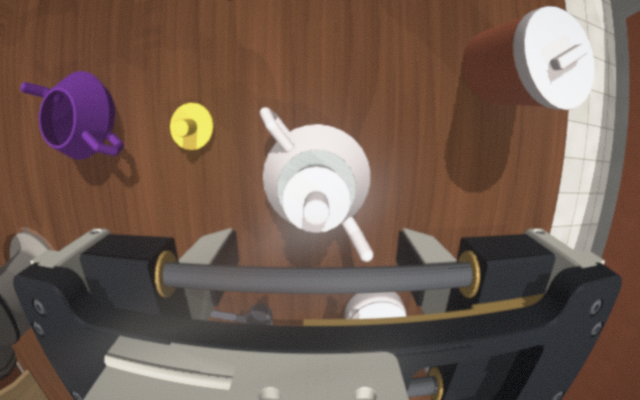

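The wrist view shows the knob top at (316,211) and the plate's centre near (316,200), between the fingers. The pot is where I expected it.

```bash
cat >> h.py <<'E'
from scipy.spatial.transform import Rotation as Ro
def wz(c,o,u,v,z):
    f=200/np.tan(np.radians(c['fov_y']/2)); a=np.array([u-c['cx'],v-c['cy']]); r=np.hypot(*a); t=r/f
    d=np.array([a[0]/r*np.sin(t),-a[1]/r*np.sin(t),-np.cos(t)]); T=np.array(c['tool_from_camera'])
    R=Ro.from_euler('xyz',o['tcp_rot']).as_matrix(); D=R@T[:3,:3]@d; p=R@T[:3,3]+o['tool_pos']
    return p+D*(z-p[2])/D[2]
E
python3 - <<'E'
from h import *
o=bot.get_obs(); c=bot.capture('wrist'); print(o['tool_pos'],wz(c,o,316,211,161),wz(c,o,316,199.5,129),wz(c,o,316,176,60))
E
```

```text
[593.92231389 221.16221333 200.50390642] [593.59114271 216.29212153 161.        ] [593.51051073 216.17895914 129.        ] [593.32177176 222.42404306  60.        ]
```

```bash
python3 -m crank '[[-0.002,0,0,0,0,0],[0,0,0.034,0,0,0],[0,0,0.033,0,0,0],[0,0,0,0,0,0]]' 100
python3 -m crank '[[0,0,0,0,0,0],[0,0,0,0,0,0],[0,0,0,0,0,0],[0,0,0,0,0,0],[0,0,0,0,0,0]]' 10
```

```text
time: 1.52
tool_pos: [592.4, 215.0, 132.2]
tcp_rot: [-3.136, 0.001, 1.569]
contact_force: [0.7, -0.7, -0.2]
grip_width: 91.8
finger_force: 0.0
time: 2.15
tool_pos: [594.1, 217.1, 134.5]
tcp_rot: [3.141, -0.0, 1.571]
contact_force: [0.4, -0.7, 0.1]
grip_width: 46.7
finger_force: 0.0
```

```bash
python3 -m crank '[[0,0,0,0,0,0],[0,0,0,0,0,0],[0,0,0,0,0,0],[0,0,0,0,0,0],[0,0,0,0,0,0]]' 10
```

```text
time: 2.78
tool_pos: [594.0, 217.0, 134.3]
tcp_rot: [3.142, 0.0, 1.571]
contact_force: [-0.3, -0.5, 0.5]
grip_width: 9.1
finger_force: 0.0
```

The fingers closed to 9 mm on nothing, so I need to look.

```bash
python3 - <<'E'
from h import *
i=[bot.capture(n)['color'] for n in('scene','side','wrist')]
r=lambda i,x,y,w,h:cv2.resize(i[y:y+h,x:x+w],(390,300),interpolation=cv2.INTER_CUBIC)
save('miss',np.vstack([np.hstack([r(i[0],320,240,160,123),r(i[1],240,60,160,123)]),np.hstack([r(i[2],0,0,640,400),r(i[2],220,120,200,154)])]))
E
```

```text
(no output)
```

View pics/miss.png

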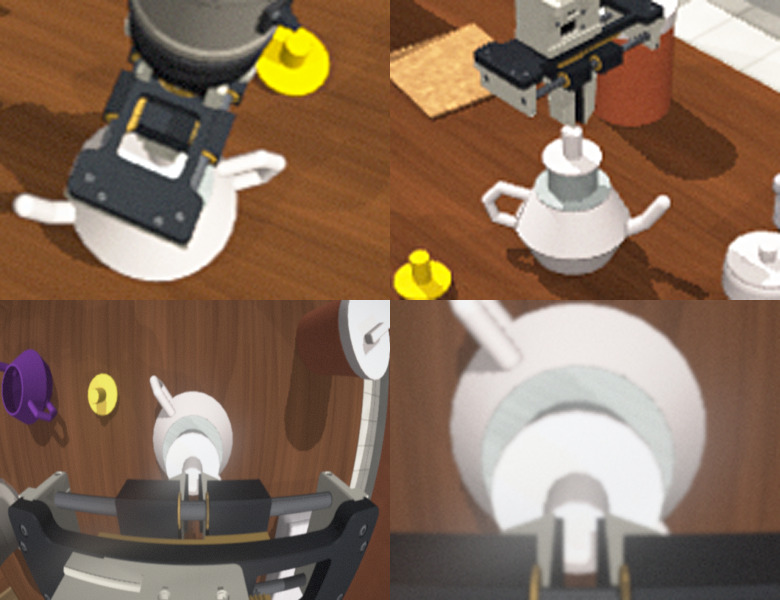

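The side view has the fingertips at about (316,110), just above or behind the knob top at (314,115). I'll check this against the TCP projection.

```bash
python3 - <<'E'
from h import *
o=bot.get_obs(); print(o['tool_pos'],o['tcp_rot'],o['joint_positions'])
for n in('scene','side'):
    c=bot.capture(n); f=200/np.tan(np.radians(c['fov_y']/2)); E=np.array(c['extrinsics'])
    for p in(o['tool_pos'],o['tool_pos']+[0,0,19],[594,217,161],[594,217,129],[594,217,0]):
        q=E[:3,:3]@p+E[:3,3]; print(n,np.round(p),c['cx']-f*q[0]/q[2],c['cy']+f*q[1]/q[2])
c=bot.capture('wrist'); T=np.linalg.inv(c['tool_from_camera']); f=200/np.tan(np.radians(c['fov_y']/2))
for z in(0,-19):
    q=T@[0,0,z,1]; r=np.hypot(q[0],q[1]); t=np.arctan2(r,-q[2])*f; print('wrist',c['cx']+q[0]/r*t,c['cy']-q[1]/r*t)
E
```

```text
[593.9949514  217.01395739 134.33060725] [3.14158607e+00 1.41015548e-05 1.57078594e+00] [ 2.29182987e-01  5.84208662e-01  1.28868636e+00 -1.59511557e-05
  1.26869442e+00  2.29198117e-01]
scene [594. 217. 134.] 385.77071767727443 301.12342341855157
scene [594. 217. 153.] 386.829981783739 297.13269630137097
scene [594 217 161] 387.260794386555 295.4746037647772
scene [594 217 129] 385.4722897092113 302.21388502108437
scene [594 217   0] 379.3342886478306 325.34254441357336
side [594. 217. 134.] 314.7684897754997 121.42041624918977
side [594. 217. 153.] 314.70082809216314 115.2901320803652
side [594 217 161] 314.6783676868556 112.77975270994048
side [594 217 129] 314.7923866091021 123.11857017148023
side [594 217   0] 315.2135670398267 161.30966605134924
wrist 316.357472427595 223.2603655593002
wrist 316.33695743708506 234.46413094201282
```

```bash
python3 - <<'E'
from h import *
b=bot.capture('side')['color'];w=bot.capture('wrist')['color'];a=bot.capture('scene')['color']
r=lambda i,x,y,w,h:cv2.resize(i[y:y+h,x:x+w],(390,390*h//w),interpolation=cv2.INTER_CUBIC)
save('miss2',np.hstack([r(b,275,75,78,90),r(w,270,180,90,104)]))
E
```

```text
(no output)
```

View pics/miss2.png

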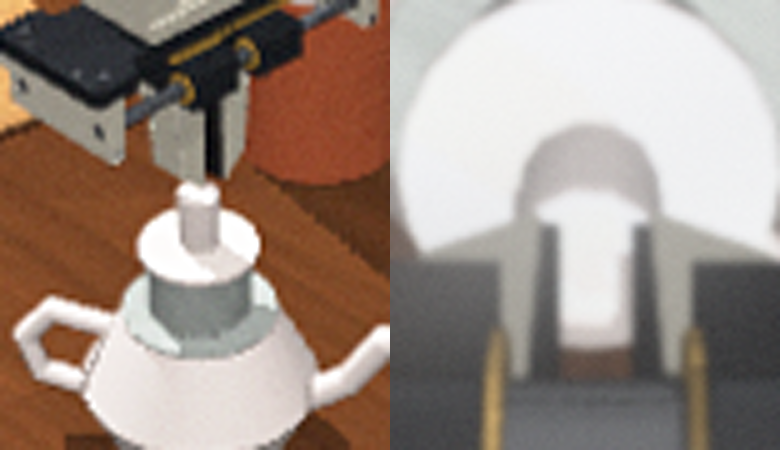

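Both views agree that the real fingertips sit about 30 mm behind the reported TCP, since they hang just above the knob top. I'll open and go about 28 mm lower, watching the force.

```bash
python3 -m crank '[[0,0,0,0,0,0],[0,0,0,0,0,0],[0,0,0,0,0,0],[0,0,0,0,0,0],[0,0,0,0,0,0]]' 60; python3 -m crank '[[0,0,0.01,0,0,0],[0,0,0.01,0,0,0],[0,0,0.006,0,0,0],[0,0,0,0,0,0]]' 60; python3 - <<'E'
from h import *
b=bot.capture('side')['color'];w=bot.capture('wrist')['color']
r=lambda i,x,y,w,h:cv2.resize(i[y:y+h,x:x+w],(390,390*h//w),interpolation=cv2.INTER_CUBIC)
save('low',np.hstack([r(b,275,75,78,90),r(w,260,180,117,135)]))
E
```

```text
time: 3.85
tool_pos: [594.0, 217.0, 134.3]
tcp_rot: [3.141, 0.0, 1.571]
contact_force: [-0.2, -0.1, 0.6]
grip_width: 53.4
finger_force: 0.0
time: 4.35
tool_pos: [593.6, 216.9, 107.5]
tcp_rot: [-3.14, 0.0, 1.571]
contact_force: [-0.5, 0.3, -0.0]
grip_width: 55.1
finger_force: 0.0
```

View pics/low.png

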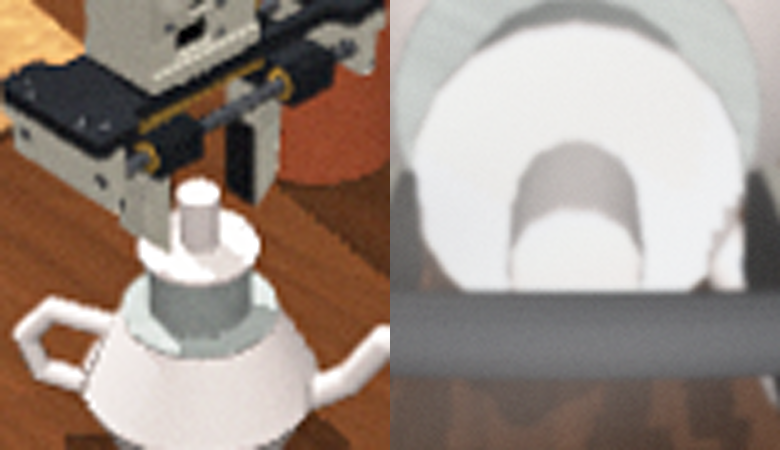

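The fingertips now straddle the knob, with their tip midpoint at about side row 119.5. That puts them at z≈140, so there is about 20 mm of overlap. I'll go slightly lower and close.

```bash
python3 -m crank '[[0,0,0.004,0,0,0],[0,0,0,0,0,0],[0,0,0,0,0,0],[0,0,0,0,0,0],[0,0,0,0,0,0]]' 10; python3 -m crank '[[0,0,0,0,0,0],[0,0,0,0,0,0],[0,0,0,0,0,0]]' 10
```

```text
time: 5.08
tool_pos: [594.0, 217.0, 104.5]
tcp_rot: [3.141, -0.0, 1.571]
contact_force: [-0.1, 0.7, 0.1]
grip_width: 21.3
finger_force: 30.0
time: 5.45
tool_pos: [594.1, 217.0, 104.5]
tcp_rot: [3.141, -0.0, 1.571]
contact_force: [0.3, -0.2, 1.1]
grip_width: 21.0
finger_force: 30.0
```

Gripped at 21 mm with 30 N. Now the lift.

```bash
python3 -m crank '[[0,0,-0.01,0,0,0],[0,0,-0.02,0,0,0],[0,0,-0.03,0,0,0],[0,0,-0.02,0,0,0],[0,0,0,0,0,0]]'
python3 -m crank '[[-0.03,0,0,0,0,0],[-0.05,0,0,0,0,0],[-0.05,0,0,0,0,0],[-0.05,0,0,0,0,0],[-0.05,0,0,0,0,0]]'
python3 -m crank '[[-0.05,-0.002,0,0,0,0],[-0.05,-0.002,0,0,0,0],[-0.05,-0.002,0,0,0,0],[-0.05,-0.002,0,0,0,0],[-0.05,0,0,0,0,0]]'
python3 -m crank '[[0,0,0,0,0,0],[0,0,0,0,0,0],[0,0,0,0,0,0]]'
python3 - <<'E'
from h import *
o=bot.get_obs();print(o['tool_pos'])
i=[bot.capture(n)['color'] for n in('scene','side','wrist')]
save('mid',np.vstack([np.hstack([cv2.resize(i[0][120:370,60:460],(400,250)),cv2.resize(i[1][60:310,240:640],(400,250))]),np.hstack([cv2.resize(i[2],(512,320)),np.zeros((320,288,3),np.uint8)])]))
# tray corners and teapot again
for n,a,box in(('scene',i[0],(100,180,290,290)),('side',i[1],(365,195,520,310))):
    pass
E
```

```text
time: 6.08
tool_pos: [595.1, 217.3, 186.5]
tcp_rot: [3.137, -0.001, 1.571]
contact_force: [-0.4, -0.1, -1.4]
grip_width: 21.1
finger_force: 30.0
time: 6.7
tool_pos: [593.3, -14.5, 183.2]
tcp_rot: [-3.14, -0.0, 1.571]
contact_force: [0.4, 0.1, -1.1]
grip_width: 21.3
finger_force: 30.0
time: 7.32
tool_pos: [585.3, -264.3, 183.1]
tcp_rot: [-3.14, -0.001, 1.571]
contact_force: [0.8, -0.2, -1.3]
grip_width: 21.6
finger_force: 30.0
time: 7.7
tool_pos: [586.1, -261.5, 184.1]
tcp_rot: [-3.141, -0.001, 1.572]
contact_force: [-0.4, -0.0, -1.3]
grip_width: 21.3
finger_force: 30.0
[ 586.10491431 -261.47221772  184.06430196]
```

View pics/mid.png

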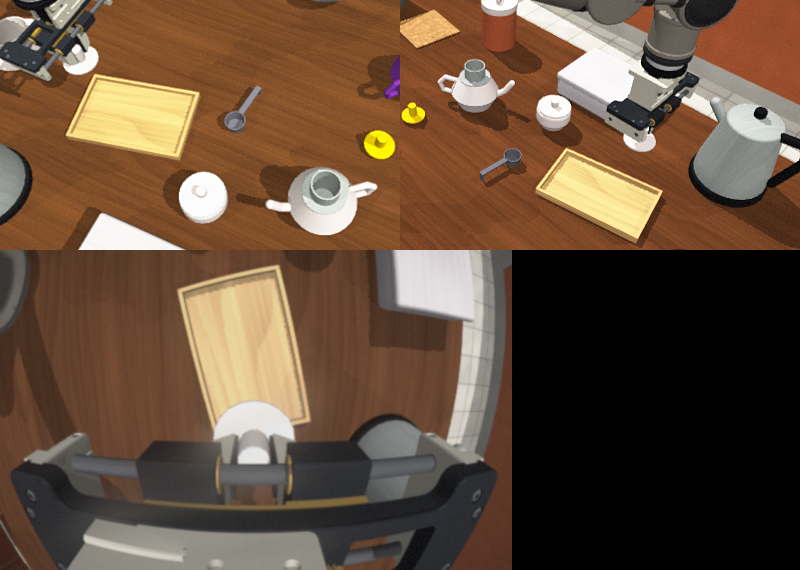

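The lid is held level and the infuser is still seated. I'll check the kettle's clearance to the gripper before lowering.

```bash
python3 - <<'E'
from h import *
A=bot.capture('scene');B=bot.capture('side')
print('kettle',[onz(B,*p,0).round() for p in((530,225),(545,248),(575,263))],[onz(A,*p,0).round() for p in((91,300),(80,330))])
hsv=cv2.cvtColor(A['color'],cv2.COLOR_BGR2HSV)
for n,c in(('scene',A),('side',B)):
    m=cv2.inRange(cv2.cvtColor(c['color'],cv2.COLOR_BGR2HSV),(18,70,90),(32,255,255))
    if n=='scene': m[:,290:]=0
    else: m[:,:365]=0
    h=cv2.convexHull(max(cv2.findContours(m,0,2)[0],key=cv2.contourArea)); q=cv2.approxPolyN(h,4)[0]
    print(n,[onz(c,*p,18)[:2].round().tolist() for p in q])
E
```

```text
kettle [array([ 809., -310.,    0.]), array([ 770., -371.,    0.]), array([ 779., -440.,    0.])] [array([ 780., -324.,    0.]), array([ 837., -304.,    0.])]
scene [[473.0, -104.0], [628.0, -69.0], [681.0, -310.0], [528.0, -344.0]]
side [[674.0, -313.0], [515.0, -349.0], [464.0, -112.0], [622.0, -78.0]]
```

```bash
python3 -m crank '[[0,0,0.03,0,0,0],[0,0,0.05,0,0,0],[0,0,0.05,0,0,0],[0,0,0.03,0,0,0],[0,0,0.01,0,0,0]]'
python3 -m crank '[[0,0,0.006,0,0,0],[0,0,0.004,0,0,0],[0,0,0.003,0,0,0],[0,0,0.002,0,0,0],[0,0,0,0,0,0]]'
```

```text
time: 8.57
tool_pos: [585.0, -262.1, 12.3]
tcp_rot: [-3.139, -0.002, 1.571]
contact_force: [0.4, 0.7, -0.6]
grip_width: 21.3
finger_force: 30.0
time: 9.2
tool_pos: [586.1, -263.0, -0.5]
tcp_rot: [3.141, 0.0, 1.571]
contact_force: [-0.1, 0.1, -1.2]
grip_width: 21.2
finger_force: 30.0
```

```bash
python3 -m crank '[[0,0,0.002,0,0,0],[0,0,0.001,0,0,0],[0,0,0,0,0,0]]'
python3 -m crank '[[0,0,0.001,0,0,0],[0,0,0,0,0,0]]'
```

```text
time: 9.57
tool_pos: [586.0, -262.9, -3.8]
tcp_rot: [-3.141, -0.0, 1.571]
contact_force: [0.1, 0.3, -1.7]
grip_width: 21.1
finger_force: 30.0
time: 9.82
tool_pos: [586.1, -263.0, -4.5]
tcp_rot: [3.141, 0.0, 1.571]
contact_force: [-0.5, -0.1, -0.0]
grip_width: 21.4
finger_force: 30.0
```

```bash
python3 -m crank '[[0,0,0.001,0,0,0],[0,0,0.0005,0,0,0],[0,0,0,0,0,0]]'
```

```text
time: 10.2
tool_pos: [586.2, -263.1, -4.5]
tcp_rot: [3.141, 0.001, 1.571]
contact_force: [-3.4, 2.6, 10.5]
grip_width: 21.1
finger_force: 30.0
```

Contact, at 10 N. Release and retreat.

```bash
python3 -m crank '[[0,0,0,0,0,0],[0,0,0,0,0,0],[0,0,0,0,0,0],[0,0,0,0,0,0]]' 60
python3 -m crank '[[0,0,-0.02,0,0,0],[0,0,-0.04,0,0,0],[0,0,-0.06,0,0,0],[0,0,-0.03,0,0,0],[0,0,0,0,0,0]]' 100
python3 -m crank '[[0.055,0,0,0,0,0],[0.055,0,0,0,0,0],[0.055,0,0,0,0,0],[0.055,0,0,0,0,0],[0.055,0,0,0,0,0]]'
python3 -m crank '[[0.055,0.002,0,0,0,0],[0.055,0.002,0,0,0,0],[0.055,0.002,0,0,0,0],[0.04,0.002,0,0,0,0],[0,0,0,0,0,0]]'
python3 -m crank '[[0,0,0,0,0,0],[0,0,0,0,0,0]]'
python3 - <<'E'
from h import *
o=bot.get_obs();print(o['tool_pos'])
i=[bot.capture(n)['color'] for n in('scene','side','wrist')]
save('mid2',np.vstack([np.hstack([cv2.resize(i[0][120:370,60:460],(400,250)),cv2.resize(i[1][60:310,240:640],(400,250))]),np.hstack([cv2.resize(i[2],(480,300)),cv2.resize(i[2][130:270,240:390],(320,300))])]))
E
```

```text
time: 10.7
tool_pos: [586.0, -263.0, -6.4]
tcp_rot: [-3.141, -0.0, 1.571]
contact_force: [-0.5, -0.3, 0.9]
grip_width: 54.1
finger_force: 0.0
time: 11.32
tool_pos: [587.5, -263.8, 147.0]
tcp_rot: [3.136, 0.003, 1.571]
contact_force: [0.5, -0.2, -0.5]
grip_width: 91.6
finger_force: 0.0
time: 11.95
tool_pos: [584.9, 13.8, 142.1]
tcp_rot: [-3.139, -0.0, 1.571]
contact_force: [0.1, 0.0, 0.3]
grip_width: 92.0
finger_force: 0.0
time: 12.58
tool_pos: [592.7, 219.8, 141.6]
tcp_rot: [-3.139, 0.0, 1.575]
contact_force: [0.3, -0.8, 0.8]
grip_width: 91.7
finger_force: 0.0
time: 12.82
tool_pos: [594.0, 215.6, 143.3]
tcp_rot: [-3.141, 0.001, 1.569]
contact_force: [0.8, 0.1, 0.0]
grip_width: 92.0
finger_force: 0.0
[593.95520443 215.63294456 143.31566372]
```

View pics/mid2.png

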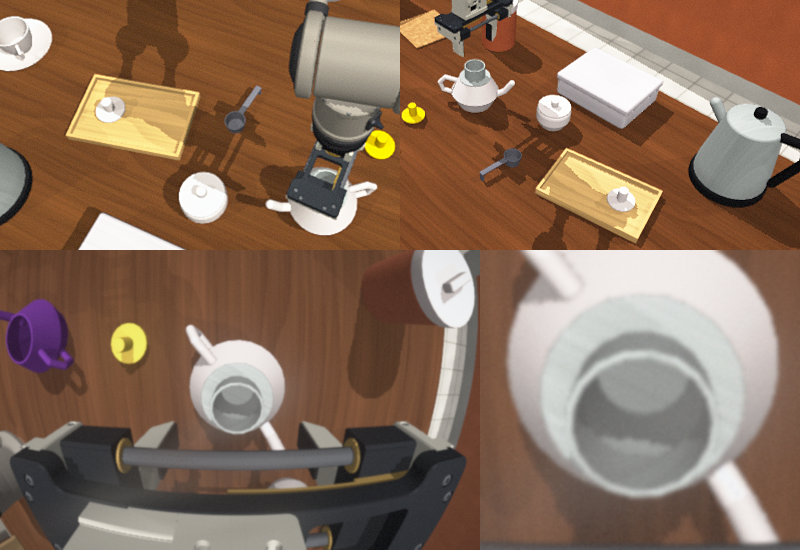

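The lid stands upright in the tray at scene (170,228), and the infuser is still seated. The collar's top ring is centred at wrist pixel (315,210).

```bash
python3 - <<'E'
from h import *
o=bot.get_obs(); c=bot.capture('wrist'); print(o['tool_pos'],wz(c,o,315,210.3,123))
A=bot.capture('scene');B=bot.capture('side')
w=[]
for c,(x0,y0,x1,y1),n in((A,(150,205,190,250),'A'),(B,(600,240,640,275),'B')):
    m=cv2.inRange(cv2.cvtColor(c['color'],cv2.COLOR_BGR2HSV),(0,0,150),(180,40,255)); k=np.zeros_like(m);k[y0:y1,x0:x1]=m[y0:y1,x0:x1]
    x,y,wd,h=cv2.boundingRect(k);print(n,x,y,wd,h)
print('lid knob top', onz(A,168,218,52), onz(A,170,230,20))
E
```

```text
[594.18981591 215.97093639 143.83966646] [593.18965702 218.04899835 123.        ]
A 156 217 29 26
B 0 0 0 0
lid knob top [ 579.18606724 -259.92259043   52.        ] [ 590.52724843 -258.3361941    20.        ]
```

```bash
python3 -m crank '[[0.001,0,0.025,0,0,0],[0,0,0.03,0,0,0],[0,0,0.015,0,0,0],[0,0,0.006,0,0,0],[0,0,0,0,0,0]]' 100
python3 -m crank '[[0,0,0,0,0,0],[0,0,0,0,0,0],[0,0,0,0,0,0],[0,0,0,0,0,0],[0,0,0,0,0,0]]' 40
python3 -m crank '[[0,0,0,0,0,0],[0,0,0,0,0,0],[0,0,0,0,0,0]]'
```

```text
time: 13.75
tool_pos: [594.4, 218.0, 68.2]
tcp_rot: [3.141, -0.0, 1.571]
contact_force: [-0.5, -0.3, 0.3]
grip_width: 91.5
finger_force: 0.0
time: 14.38
tool_pos: [594.0, 218.0, 68.0]
tcp_rot: [3.142, -0.0, 1.571]
contact_force: [-0.5, 0.2, 0.7]
grip_width: 53.2
finger_force: 30.0
time: 14.75
tool_pos: [594.0, 218.0, 68.0]
tcp_rot: [3.142, -0.0, 1.571]
contact_force: [-0.5, -0.2, 2.5]
grip_width: 53.3
finger_force: 30.0
```

```bash
python3 -m crank '[[0,0,-0.005,0,0,0],[0,0,-0.01,0,0,0],[0,0,-0.015,0,0,0],[0,0,-0.015,0,0,0],[0,0,-0.015,0,0,0]]'
python3 -m crank '[[0,0,-0.015,0,0,0],[0,0,-0.015,0,0,0],[0,0,-0.005,0,0,0],[0,0,0,0,0,0]]'
```

```text
time: 15.38
tool_pos: [594.2, 218.1, 129.4]
tcp_rot: [3.141, -0.0, 1.571]
contact_force: [-0.0, 0.2, -1.2]
grip_width: 53.4
finger_force: 30.0
time: 15.88
tool_pos: [594.1, 218.0, 163.1]
tcp_rot: [3.141, -0.0, 1.571]
contact_force: [-0.7, 0.1, -2.0]
grip_width: 53.5
finger_force: 30.0
```

```bash
python3 - <<'E'
from h import *
i=[bot.capture(n)['color'] for n in('scene','side')]
save('lift',np.hstack([cv2.resize(i[0][220:370,300:460],(400,375)),cv2.resize(i[1][60:210,250:410],(400,375))]))
E
```

```text
(no output)
```

View pics/lift.png

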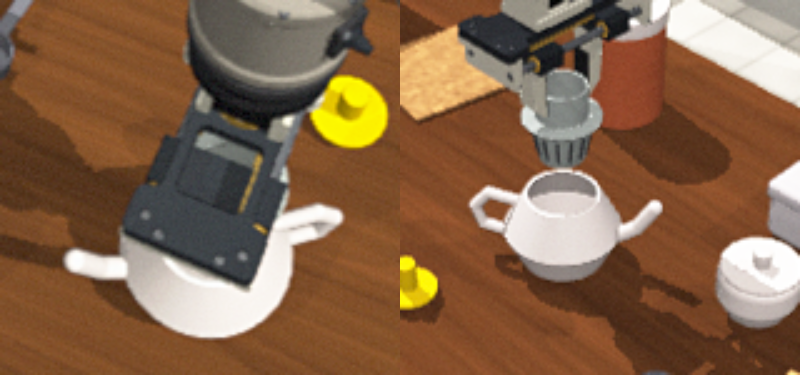

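The infuser is lifted clear and level, and the teapot is still standing. Next I carry it to (563,-160).

```bash
python3 -m crank '[[-0.03,-0.003,0,0,0,0],[-0.048,-0.004,0,0,0,0],[-0.05,-0.004,0,0,0,0],[-0.05,-0.004,0,0,0,0],[-0.05,-0.004,0,0,0,0]]'
python3 -m crank '[[-0.05,-0.004,0,0,0,0],[-0.05,-0.004,0,0,0,0],[-0.035,-0.003,0,0,0,0],[-0.015,0,0,0,0,0],[0,0,0,0,0,0]]'
python3 -m crank '[[0,0,0.03,0,0,0],[0,0,0.04,0,0,0],[0,0,0.03,0,0,0],[0,0,0.015,0,0,0],[0,0,0,0,0,0]]'
python3 -m crank '[[0,0,0.004,0,0,0],[0,0,0.003,0,0,0],[0,0,0.002,0,0,0],[0,0,0,0,0,0]]'
```

```text
time: 16.6
tool_pos: [574.4, -11.5, 162.3]
tcp_rot: [-3.141, -0.0, 1.571]
contact_force: [0.1, 0.5, -0.8]
grip_width: 53.5
finger_force: 30.0
time: 17.23
tool_pos: [563.9, -160.2, 162.4]
tcp_rot: [-3.141, -0.001, 1.57]
contact_force: [0.9, 0.7, -0.9]
grip_width: 53.3
finger_force: 30.0
time: 17.85
tool_pos: [563.8, -158.8, 47.3]
tcp_rot: [-3.14, -0.001, 1.572]
contact_force: [-0.7, -0.8, -0.4]
grip_width: 53.4
finger_force: 30.0
time: 18.35
tool_pos: [564.1, -160.1, 39.0]
tcp_rot: [3.141, 0.0, 1.571]
contact_force: [0.9, 0.0, -1.4]
grip_width: 53.1
finger_force: 30.0
```

```bash
python3 -m crank '[[0,0,0.002,0,0,0],[0,0,0.001,0,0,0],[0,0,0,0,0,0]]'
python3 -m crank '[[0,0,0.001,0,0,0],[0,0,0.0005,0,0,0],[0,0,0,0,0,0]]'
```

```text
time: 18.73
tool_pos: [564.0, -160.0, 35.7]
tcp_rot: [-3.141, -0.0, 1.571]
contact_force: [0.3, 0.5, -1.7]
grip_width: 53.4
finger_force: 30.0
time: 19.1
tool_pos: [564.2, -160.1, 35.0]
tcp_rot: [3.141, 0.0, 1.571]
contact_force: [-1.4, 0.2, 6.4]
grip_width: 53.5
finger_force: 30.0
```

Contact, at 6 N. Release and go up.

```bash
python3 -m crank '[[0,0,0,0,0,0],[0,0,0,0,0,0],[0,0,0,0,0,0],[0,0,0,0,0,0],[0,0,0,0,0,0]]' 100
python3 -m crank '[[0,0,-0.02,0,0,0],[0,0,-0.04,0,0,0],[0,0,-0.05,0,0,0],[0.04,0,-0.04,0,0,0],[0.05,0,0,0,0,0]]'
python3 -m crank '[[0.05,0,0,0,0,0],[0,0,0,0,0,0],[0,0,0,0,0,0]]'
python3 - <<'E'
from h import *
i=[bot.capture(n)['color'] for n in('scene','side')]
save('fin',np.hstack([cv2.resize(i[0][150:370,80:450],(400,238)),cv2.resize(i[1][80:318,230:630],(400,238))]))
E
```

```text
time: 19.73
tool_pos: [564.0, -160.0, 34.3]
tcp_rot: [3.142, -0.0, 1.571]
contact_force: [1.1, 0.1, -0.3]
grip_width: 91.3
finger_force: 0.0
time: 20.35
tool_pos: [566.0, -70.3, 188.1]
tcp_rot: [3.134, 0.002, 1.569]
contact_force: [1.4, -0.5, -1.3]
grip_width: 91.6
finger_force: 0.0
time: 20.72
tool_pos: [564.1, -20.2, 184.3]
tcp_rot: [3.141, 0.0, 1.571]
contact_force: [-0.2, -0.5, 1.2]
grip_width: 92.0
finger_force: 0.0
```

View pics/fin.png

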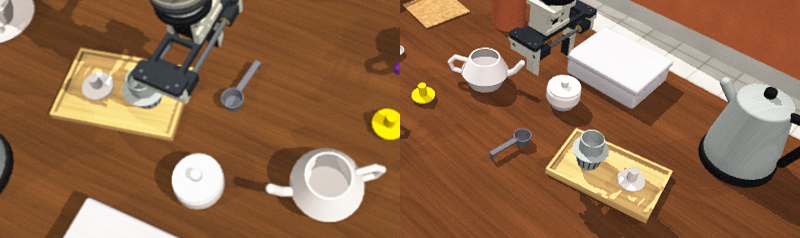

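The side view shows the infuser upright in the tray at (590,150) with the lid beside it at (631,178). The teapot hasn't moved and the arm is clear, so I'm handing in.

```bash
python3 -c "
from plant import bot
print(bot.close_job())"
```

```text
the job is handed in; nothing more can be done
None
```

The lid and the infuser both stand upright in the tray, the teapot stayed where it was, and I handed the job in at about 21 s; the hand-in gave no verdict.

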